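# Shelve the missing volume and lock the bookend

### The job

Put the missing volume back into the desktop book rack: free the clamp knob of the sliding bookend, slide the bookend away to make room, and stand the volume beside the two of its set, upright, spine towards the robot side like theirs and in line with them. Then slide the bookend up snug against the volume and turn the clamp knob back tight to lock it. The missing volume is the loose book of the same size as the two in the rack; leave the taller, thinner book, the paperweight and the mug where they are.

Things in the scene. Friction and masses are not known exactly. Their poses are not given: they have to be found in the camera images.
- rack: Wooden book rack, fixed to the desk; base board 210 (x) x 360 (y) mm, top at z 16. Origin at desk height; base x -135 to +75; +x to the back, +y to its fixed end (inner face y +150, 141 high). Two books of the set stand against that, filling y 60 to 150, x -55 (spines) to +55, tops at z 166. A steel rail lies along the front at x -115.
- bookend (a joint): Sliding bookend, dark steel plate 120 mm (x) by 10 mm (y), top edge 125 mm above the desk. Value = gap in m between the row of two books and its inner face (at rack y = 0.060 - value); 0 to 0.135, grows towards rack -y. Knob free: slides with 2 to 6 N, best by holding the knob. Knob tight: locked. Snug on the volume it reads 0.045.
- clamp_grip (a point): Grip point of the clamp knob, on its axis, 7 mm below the top of its black grip bar (64 long, 14 thick, 28 mm tall, on a 34 mm disc 21 mm below this point). z = knob axis outwards, leaning 0.45 rad (26 deg) from vertical to rack -x, towards the robot; x = along the bar. It rides on the bookend: rack x -137 mm, y = 0.030 m - bookend value, z 89 mm.
- clamp (a joint): Turn of the clamp knob, rad: 0 = tight (stop at -0.03); grows counter-clockwise seen from the knob's face; lets go of the rail at about 0.5; free stop at 1.4. Seen from its face, the bar lies 0.65 rad clockwise of the rack's x at 0. Stays where left; takes about 0.2 N m.
- volume: The missing volume, a loose dark hardback standing on the desk: 45 mm thick (its y), 110 mm deep (its x, spine at -x), 150 mm tall, 0.3 to 0.6 kg. Origin at the centre of its underside. The same size as the two in the rack.
- volume_spine (a point): Middle of the volume's spine face, 55 mm towards its -x, 75 mm above its underside.
- row_a: Book of the set in the rack next to the fixed end, 45 x 110 x 150 mm; origin at the centre of its underside. Loose, spine to rack -x.
- row_b: Second book of the set, next to the free gap, same size and origin; loose.
- atlas: Another loose book standing on the desk, taller and thinner: 30 mm (y) x 130 mm (x) x 205 mm tall; origin at the centre of its underside. Leave it alone.
- paperweight: Glass paperweight, 60 mm wide and 36 mm high, on the desk; origin under its centre. Leave it.
- mug: White mug in front of the rack, to its left, 80 mm wide and 95 mm high; origin under its centre. Leave it.
There are look-alikes about, which are no part of the job. Leave any blue look-alike of the row_a alone.

How it is judged:
By the outcome, as a careful person would: the job done as asked, in the order asked, and still so for the second after the job is handed in, with the robot touching nothing.
It also fails if it takes over 72 s, if anything falls off the work surface, if the arm or the gripper's body presses on something with over 40 N, if the wrist force passes 120 N, or if a joint passes its speed limit or range.

### The arm

A 6-joint arm with a two-finger parallel gripper is mounted at the origin on the work surface. World frame = base frame: x ahead of the robot, y to its left, z up, the work surface at z = 0. Lengths are in m, angles in rad, forces in N, time in s.
With the tool pointing down it reaches from about 0.15 to 0.775 m from the base axis. Payload 6.1 kg.
Tool frame: the origin (TCP) lies at the centre of the arm's flange, where the gripper is bolted on; the fingertips stand 173 mm ahead of it and the grasp point (between the pads) lies 155 mm ahead of it (robot.tcp_to_grasp is the distance from the TCP to the grasp point, in m); z points along the fingers, y is the line along which they close (so a half turn about z gives the same grasp; the last joint's range is limited). The gripper opens to 85 mm and grips with 20 to 120 N. Pads are 22 mm wide; open, the fingers measure 114 mm over their backs; the gripper's body (76 mm by 85 mm) begins 54 mm behind the grasp point. The pads swing forward as they close: fully open they stand 13 mm farther back than shut.
Start: joints at [-1.173, 0.126, -0.04, 1.405, 0, 1.571], TCP at [0.203, -0.484, 0.405] pointing down, gripper open.
Joint ranges: [-2.72, 2.72], [-0.95, 1.95], [-1.27, 1.35], [-1.78, 2.02], [-1.46, 1.47], [-3.14, 3.14]. Speed limits (rad/s): [2.39, 2.39, 3.01, 3.14, 3.14, 3.14].

### API

Orientations are given as a rotation vector (axis times angle).
In Python, from cell import robot, open_gripper, close_gripper, kinematics, sensors, capture, workorder gives the robot as it stands. Calls block until the motion is done:
- robot.movep(position, orientation): joint-space move of the TCP to a pose.
- robot.servo_line(position, rot=None, vel=0.15): straight line of the TCP; rot=None keeps the orientation; vel is the mean speed in m/s.
- robot.move_joints(angles): joint-space move.
- open_gripper() and close_gripper(grasp_force=None): open the fingers fully, or close them until they stop; grasp_force is the grip in N (None keeps the last).
- robot.dwell(seconds).
- kinematics.ik(position, orientation): joint angles nearest the present ones, or None.
- sensors.state(): the state.
- capture(name): name is "side" or "top"; returns a dict with "frame" (384x512x3 uint8, blue, green, red), "range_z" (384x512 float32, m along the optical axis (not along the pixel's ray), 0 where there is no reading), "camera_matrix" (3x3 intrinsics, pixels), "distortion" ([k1, k2, p1, p2, k3] as OpenCV has them; the pictures are not rectified), "rvec" (rotation vector, rad) and "tvec" (3), from world to camera coordinates, as OpenCV has them. Camera axes: x right, y down, z forward; pixel columns grow to the right and rows downward; lengths in m; the calibration is good to about 2 mm. A picture is of the moment at which its call begins.
A pose or a line that the arm cannot do raises robot.Unreachable and nothing moves.
- workorder.sign_off(): hands the job in; it is judged then, once.
The state is a dict: "clock": time; "joints": joint angles; "qd": joint speeds; "tau": joint torques, N m; "eef_pos": TCP position; "ee_rot": TCP orientation; "force": force on the tool from outside, world axes, zero at the start; "ft_torque": the same for the moment, N m; "grip_width": finger opening in m; "grip_force": force on a finger pad.
Only numpy, scipy, OpenCV 4.12 (cv2) and the standard library are available. Lean on these libraries where they do the work, as an engineer would, in place of code of your own. Each camera call takes 0.05 s, during which the arm holds its last target. There are 200 camera calls.

## Working session

There is one attempt and no reset: what is moved stays moved. The work goes in short steps, each a Python script; the robot and the scene stay as the last script left them, time stands still between calls to the robot, and variables do not carry over. Pictures are saved under pics/ and viewed, at most 12 in all, crops included, and the job is handed in when it is done.

```bash
ls; mkdir -p pics; python3 - <<'E'
from cell import *
import cv2,numpy as np
for n in("side","top"):
    c=capture(n); cv2.imwrite(f"pics/{n}0.png",c["frame"]); np.savez(f"{n}0.npz",**c)
    R=cv2.Rodrigues(np.array(c["rvec"]))[0]; print(n,c["camera_matrix"],c["distortion"],-R.T@np.array(c["tvec"]).ravel(),R[2])
print(sensors.state())
E
```

```text
pics
side [[366.31530125   0.         255.01596205]
 [  0.         366.31530125 188.44795032]
 [  0.           0.           1.        ]] [-0.09934832  0.          0.          0.          0.        ] [0.91549701 0.6830334  0.83727409] [-0.36810241 -0.56476846 -0.7386049 ]
top [[479.85325915   0.         264.90278265]
 [  0.         479.85325915 187.53128489]
 [  0.           0.           1.        ]] [0.01394331 0.         0.         0.         0.        ] [0.31219857 0.10284696 1.39040164] [ 0.15252794  0.01323663 -0.98821051]
{'clock': 0.1, 'joints': array([-1.17303119e+00,  1.26315935e-01, -4.05227925e-02,  1.40535766e+00,
       -1.20452675e-05,  1.57082120e+00]), 'qd': array([ 0.00025486, -0.00083226,  0.00245548, -0.00039059, -0.00178989,
        0.00061301]), 'tau': array([-4.46247122e-04, -4.36901700e+01,  3.53608167e+01,  1.35794393e-02,
       -1.13546937e-04, -1.44084288e-05]), 'eef_pos': array([ 0.20331764, -0.48390751,  0.40400089]), 'ee_rot': array([-3.07833008e+00, -6.20388211e-01,  4.52883693e-04]), 'force': array([ 0.08335708, -0.55294957, -0.14259333]), 'ft_torque': array([-0.00340332,  0.00421586, -0.0195154 ]), 'grip_force': 0.0, 'grip_width': 0.08546715193734182}
```

View pics/top0.png

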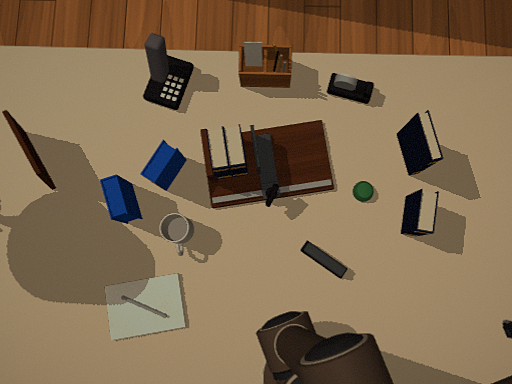

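View pics/side0.png

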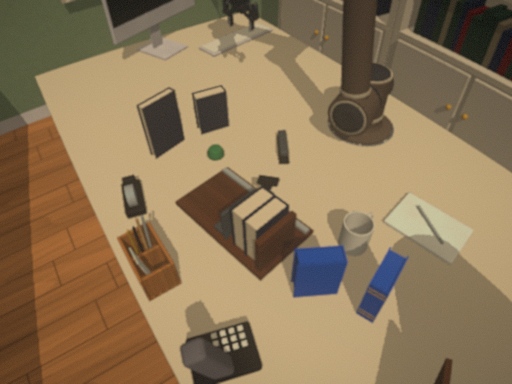

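Top view: rack centred about (268,163), books at (227,152), bookend at (263,155), knob at (271,192), volume at (420,213), atlas at (418,142), paperweight at (363,191), mug at (175,228). The side view agrees, with the volume at (211,110). Next I'll measure by depth and zoom in.

```bash
cat > h.py <<'E'
import cv2,numpy as np
def cloud(c):
    d=np.asarray(c["range_z"]);K=c["camera_matrix"];R=cv2.Rodrigues(np.array(c["rvec"]))[0];t=np.array(c["tvec"]).ravel()
    v,u=np.mgrid[:384,:512].astype(np.float32)
    n=cv2.undistortPoints(np.stack([u.ravel(),v.ravel()],1)[:,None],K,c["distortion"])[:,0]
    P=np.c_[n*d.reshape(-1,1),d.ravel()]
    W=((P-t)@R).reshape(384,512,3); W[d==0]=np.nan; return W
def ray(c,uv,z):
    K=c["camera_matrix"];R=cv2.Rodrigues(np.array(c["rvec"]))[0];t=np.array(c["tvec"]).ravel()
    n=cv2.undistortPoints(np.float32(uv).reshape(-1,1,2),K,c["distortion"])[:,0]
    d=np.c_[n,np.ones(len(n))]@R; o=-R.T@t
    return o+d*((z-o[2])/d[:,2])[:,None]
def rect(W,box,z0,z1,img=None):
    u0,v0,u1,v1=box; S=W[v0:v1,u0:u1]; m=(S[...,2]>z0)&(S[...,2]<z1)
    p=S[m]; r=cv2.minAreaRect((p[:,:2]*1000).astype(np.float32)); return r,len(p),np.median(p,0)
E
python3 - <<'E'
from h import *
c=np.load("top0.npz");W=cloud(c)
print("desk noise",np.nanstd(W[300:330,200:240,2]),np.nanmean(W[300:330,200:240,2]))
for n,b,z in [("vol",(395,180,445,245),(.142,.16)),("atlas",(390,105,450,180),(.195,.215)),("row",(200,110,250,185),(.158,.175)),("end",(245,115,285,195),(.117,.133)),("base",(195,110,340,215),(.011,.022)),("fixed",(195,110,220,185),(.134,.148)),("knob",(255,175,290,215),(.06,.115))]:
    print(n,rect(W,b,*z))
f=c["frame"]
a=cv2.resize(f[105:225,195:340],None,fx=5,fy=5,interpolation=cv2.INTER_CUBIC)
cv2.imwrite("pics/c1.png",a)
b=cv2.resize(f[100:250,345:455],None,fx=4,fy=4,interpolation=cv2.INTER_CUBIC)
s=np.load("side0.npz")["frame"][75:165,125:235]
s=cv2.resize(s,None,fx=3,fy=3,interpolation=cv2.INTER_CUBIC)
o=np.zeros((600,440+330,3),np.uint8);o[:,:440]=b;o[:270,440:]=s;cv2.imwrite("pics/c2.png",o)
E
```

```text
desk noise 0.0027165690342632358 0.0004048635130146348
vol (((454.1339416503906, -302.4521789550781), (47.33392333984375, 110.16800689697266), 81.51427459716797), 724, array([ 0.45241874, -0.30206344,  0.14677393]))
atlas (((639.057373046875, -295.11260986328125), (129.68130493164062, 31.994298934936523), 15.67092227935791), 649, array([ 0.63768605, -0.29574644,  0.20161793]))
row (((607.4832153320312, 226.61363220214844), (110.85472869873047, 90.82485961914062), 10.50703239440918), 1324, array([0.6055363 , 0.22618645, 0.16303664]))
end (((620.505859375, 158.41419982910156), (117.96163940429688, 37.7207145690918), 2.537282943725586), 161, array([0.61821569, 0.15186579, 0.12515439]))
base (((613.0845336914062, 121.02803802490234), (242.93783569335938, 359.54913330078125), 10.21072006225586), 4805, array([0.5966022 , 0.05637622, 0.0162968 ]))
fixed (((599.231689453125, 273.4425048828125), (128.50225830078125, 36.14458465576172), 13.622200012207031), 285, array([0.59364229, 0.28030791, 0.1413707 ]))
knob (((496.5638732910156, 107.51011657714844), (31.970836639404297, 63.87252426147461), 60.32550811767578), 189, array([0.49729766, 0.10539374, 0.08969137]))
```

View pics/c1.png

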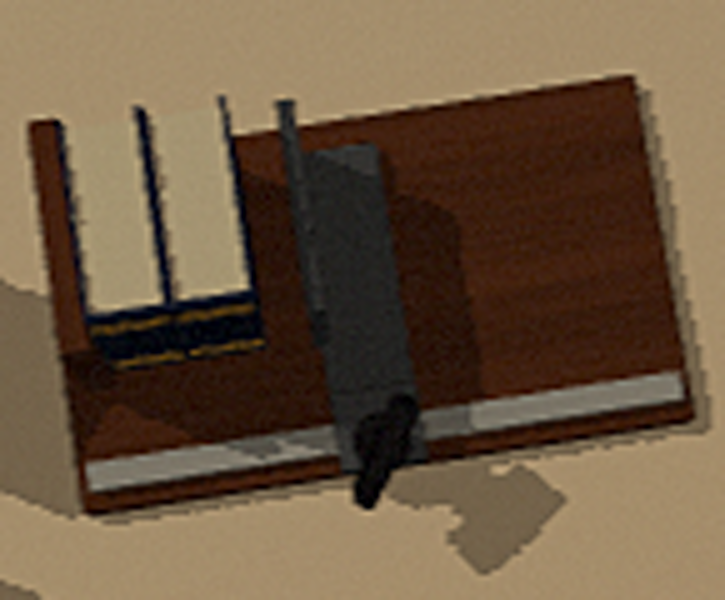

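View pics/c2.png

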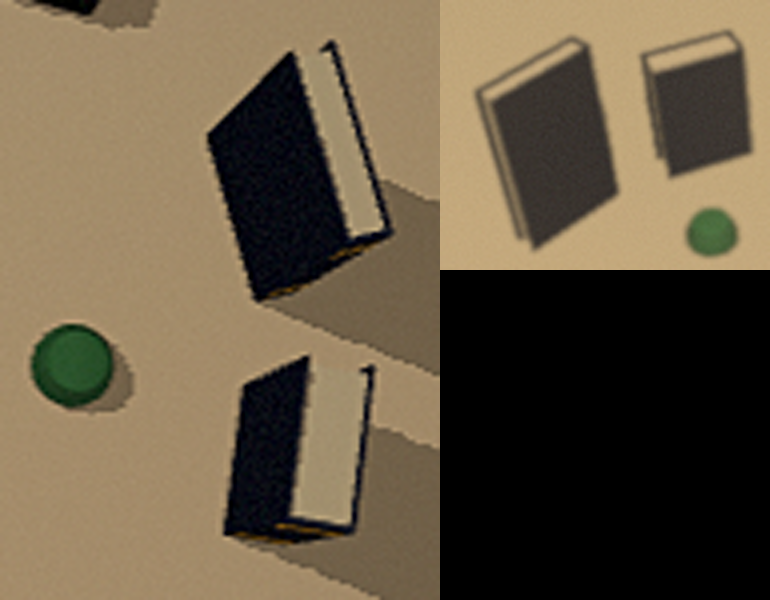

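The zooms show the volume's gold-banded spine facing the robot at c2 (290,535). The knob bar runs from c1 (365,500) to (405,405), so the clamp is about 0. The plate's inner top edge runs from c1 (277,105) to (313,345). Next I'll refine the rack frame and the bookend value by casting rays.

```bash
python3 - <<'E'
from h import *
from cell import kinematics
from scipy.spatial.transform import Rotation as Ro
c=np.load("top0.npz");W=cloud(c)
P=lambda p:(np.array(p,float)+.5)/5-.5+[195,105]
def rr(box,z0,z1,z):
    u0,v0,u1,v1=box; m=np.zeros((384,512),bool); S=W[...,2]; m[v0:v1,u0:u1]=((S>z0)&(S<z1))[v0:v1,u0:u1]
    m=cv2.morphologyEx(m.astype(np.uint8),cv2.MORPH_OPEN,np.ones((3,3)))
    v,u=np.nonzero(m); return cv2.minAreaRect((ray(c,np.c_[u,v],z)[:,:2]*1000).astype(np.float32))
row=rr((200,110,250,185),.152,.18,.166);print("row",row)
print("vol",rr((395,180,445,245),.136,.165,.150))
for b,z in((P([[633,76],[692,418]]),.016),):
    q=ray(c,b,z);print("right edge",q[:,:2],np.degrees(np.arctan2(*(q[0]-q[1])[[1,0]])))
psi=np.radians(10.3);R=np.array([[np.cos(psi),-np.sin(psi)],[np.sin(psi),np.cos(psi)]])
O=np.array(row[0])/1000-R@[0,.105];print("O",O)
loc=lambda w:((w[:,:2]-O)@R)
print("base right corners loc",loc(ray(c,P([[633,76],[692,418]]),.016)))
print("plate inner loc",loc(ray(c,P([[277,105],[315,345]]),.125)))
print("row_b edge loc",loc(ray(c,P([[222,97],[250,293]]),.166)))
print("bar ends loc",loc(ray(c,P([[365,500],[405,405]]),.093)))
S=W[175:215,255:290].reshape(-1,3);S=S[(S[:,2]>.07)&(S[:,2]<.12)];S[:,:2]=loc(S);print("knob pts",np.median(S,0),S.min(0),S.max(0))
E
```

```text
row ((603.5056762695312, 225.57058715820312), (107.14366912841797, 90.29422760009766), 10.4237060546875)
vol ((452.9228515625, -299.8675842285156), (48.7874641418457, 109.23081970214844), 81.36669921875)
right edge [[ 0.73107565 -0.04000539]
 [ 0.52718094 -0.07575253]] 9.94412027779115
O [0.62227991 0.12226266]
base right corners loc [[ 0.07802862 -0.17910602]
 [-0.12897201 -0.17782027]]
plate inner loc [[ 0.06154503  0.0320242 ]
 [-0.07298557  0.03164319]]
row_b edge loc [[ 0.05838046  0.06017404]
 [-0.04816717  0.06107938]]
bar ends loc [[-0.15599831  0.01758771]
 [-0.10767069 -0.01211492]]
knob pts [-0.12661481  0.00569362  0.09087825] [-0.1590629  -0.01629507  0.07002274] [-0.0989678   0.0242355   0.10884196]
```

```bash
cat >> h.py <<'E'
from scipy.spatial.transform import Rotation as Ro
PSI=np.radians(10.25); O=np.array([.6250,.1226,0]); RR=Ro.from_euler('z',PSI).as_matrix()
A=np.array([-np.sin(.45),0,np.cos(.45)])
def knob(v,th,back=0,flip=1):
    ex=np.array([np.cos(.45),0,np.sin(.45)]);b=th-.65
    bar=np.cos(b)*ex+np.sin(b)*np.array([0,1,0])
    z=-A;x=bar*flip;y=np.cross(z,x)
    p=np.array([-.137,.030-v,.089])+A*(.155+.002+back)
    return O+RR@p, Ro.from_matrix(RR@np.c_[x,y,z]).as_rotvec()
def down(xy,yaw,zg,flip=1):  # grasp point pose, tool straight down
    R=Ro.from_euler('z',yaw).as_matrix()@np.diag([flip,-flip,-1])
    return np.array([*xy,zg+.155]),Ro.from_matrix(R).as_rotvec()
E
python3 - <<'E'
from h import *
from cell import *
print(robot.tcp_to_grasp)
r=lambda q:None if q is None else np.round(q,2)
for f in(1,-1):
    for v,th,b in((.028,0,.1),(.028,0,0),(.028,1.25,0),(.125,1.25,0),(.125,1.25,.1),(.045,1.25,0),(.045,-.03,0)):
        print(f,v,th,b,r(kinematics.ik(*knob(v,th,b,f))))
    for a in(((.4535,-.301),np.radians(-8.5),.13),((.4535,-.301),np.radians(-8.5),.28),((O+RR@[0,0,0])[:2],PSI,.30),((O)[:2],PSI,.146)):
        print(f,a,r(kinematics.ik(*down(*a,f))))
E
```

```text
0.1547
1 0.028 0 0.1 [ 0.21 -0.35 -0.7   0.77 -0.01 -2.46]
1 0.028 0 0 [ 0.21 -0.19 -0.8   0.52 -0.01 -2.46]
1 0.028 1.25 0 [ 0.21 -0.19 -0.8   0.52 -0.01  2.57]
1 0.125 1.25 0 [-0.04 -0.17 -0.78  0.52  0.1   2.34]
1 0.125 1.25 0.1 [-0.07 -0.32 -0.68  0.78  0.11  2.32]
1 0.045 1.25 0 [ 0.16 -0.19 -0.8   0.52  0.01  2.53]
1 0.045 -0.03 0 [ 0.16 -0.19 -0.8   0.52  0.01 -2.47]
1 ((0.4535, -0.301), np.float64(-0.14835298641951802), 0.13) [-0.59  0.19 -0.23  1.15  0.    2.7 ]
1 ((0.4535, -0.301), np.float64(-0.14835298641951802), 0.28) [-0.59  0.17  0.07  1.48  0.    2.7 ]
1 (array([0.625 , 0.1226]), np.float64(0.17889624832941878), 0.3) [ 0.19  0.36  0.37  1.58  0.   -3.13]
1 (array([0.625 , 0.1226]), np.float64(0.17889624832941878), 0.146) [ 0.19  0.35  0.02  1.24  0.   -3.13]
-1 0.028 0 0.1 [ 0.21 -0.35 -0.7   0.77 -0.01  0.68]
-1 0.028 0 0 [ 0.21 -0.19 -0.8   0.52 -0.01  0.68]
-1 0.028 1.25 0 [ 0.21 -0.19 -0.8   0.52 -0.01 -0.57]
-1 0.125 1.25 0 [-0.04 -0.17 -0.78  0.52  0.1  -0.8 ]
-1 0.125 1.25 0.1 [-0.07 -0.32 -0.68  0.78  0.11 -0.83]
-1 0.045 1.25 0 [ 0.16 -0.19 -0.8   0.52  0.01 -0.61]
-1 0.045 -0.03 0 [ 0.16 -0.19 -0.8   0.52  0.01  0.67]
-1 ((0.4535, -0.301), np.float64(-0.14835298641951802), 0.13) [-0.59  0.19 -0.23  1.15  0.   -0.44]
-1 ((0.4535, -0.301), np.float64(-0.14835298641951802), 0.28) [-0.59  0.17  0.07  1.48  0.   -0.44]
-1 (array([0.625 , 0.1226]), np.float64(0.17889624832941878), 0.3) [0.19 0.36 0.37 1.58 0.   0.01]
-1 (array([0.625 , 0.1226]), np.float64(0.17889624832941878), 0.146) [0.19 0.35 0.02 1.24 0.   0.01]
```

```bash
python3 - <<'E'
from h import *
from cell import *
robot.movep(*knob(.028,0,.1,-1));print(sensors.state()["clock"])
c=capture("side");cv2.imwrite("pics/s1.png",cv2.resize(c["frame"][100:260,170:330],None,fx=3.5,fy=3.5,interpolation=cv2.INTER_CUBIC))
p,r=knob(.028,0,0,-1)
robot.servo_line(p,vel=.12)
s=sensors.state();print(s["clock"],s["force"],s["ft_torque"])
close_gripper(50)
s=sensors.state();print(s["clock"],s["force"],s["ft_torque"],s["grip_width"],s["grip_force"],s["eef_pos"]-p)
c=capture("side");cv2.imwrite("pics/s2.png",cv2.resize(c["frame"][100:260,170:330],None,fx=3.5,fy=3.5,interpolation=cv2.INTER_CUBIC))
E
```

```text
2.35
3.3833 [ 0.48945687  0.63484116 -0.4932692 ] [-0.08212894  0.42055947 -0.02764075]
4.0333 [1.13960467 3.98864018 3.27337404] [0.62562038 0.05513447 0.49376889] 0.013205674479910556 51.093698143959045 [0.00045309 0.00046924 0.00076272]
```

View pics/s2.png

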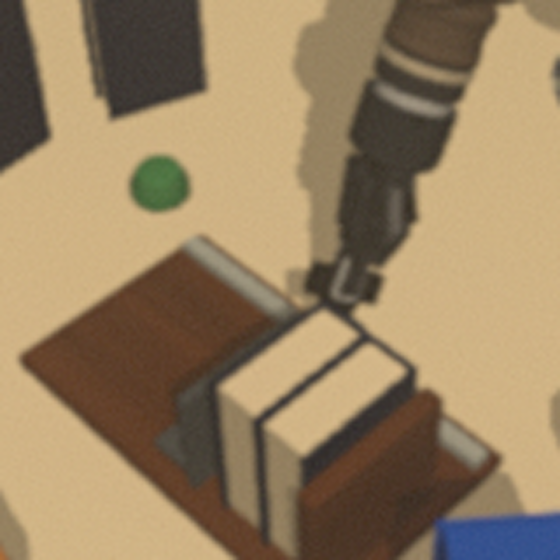

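The view shows the fingers gripping the bar (350,285), with a width of 13 mm and low forces. Next: turn the knob free and slide the bookend out.

```bash
python3 - <<'E'
from h import *
from cell import *
def st(t):
    s=sensors.state();print(t,round(s["clock"],2),s["force"].round(1),s["ft_torque"].round(2),round(s["grip_width"],4));return s
q=np.array(sensors.state()["joints"]);q0=q.copy()
for d in(.4,.8,1.2):
    q=q0.copy();q[5]-=d;robot.move_joints(q);st(d)
s=sensors.state();p=np.array(s["eef_pos"])
for k in(.03,.065,.098):
    robot.servo_line(p+RR@[0,-k,0],vel=.08);st(k)
c=capture("top");cv2.imwrite("pics/t2.png",cv2.resize(c["frame"][100:230,190:345],None,fx=5,fy=4.6,interpolation=cv2.INTER_CUBIC))
E
```

```text
0.4 4.55 [ 3.2  2.8 -0.2] [ 0.32 -0.09  0.25] 0.0133
0.8 5.02 [ 3.4  2.3 -1.6] [ 0.35 -0.2   0.25] 0.0131
1.2 5.48 [ 4.3  2.7 -1. ] [ 0.39 -0.35  0.26] 0.0131
0.03 6.01 [ 6.4 -1.5 -2. ] [-0.23 -0.44 -0.03] 0.0128
0.065 6.6 [ 5.9 -1.5 -2.6] [-0.17 -0.66 -0.07] 0.0128
0.098 7.17 [ 7.5 -0.9 -3.5] [-0.17 -0.71 -0.04] 0.013
```

View pics/t2.png

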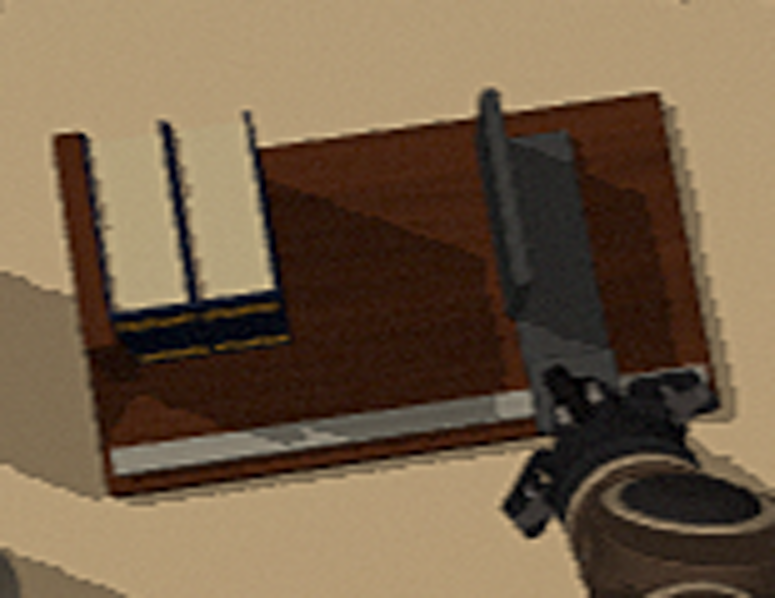

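The view shows the bookend near (510,220), well away from row_b's face at (265,230), so the gap is about 0.126 m. Next: release, back off, and fetch the volume.

```bash
python3 - <<'E'
from h import *
from cell import *
def st(t):
    s=sensors.state();print(t,round(s["clock"],2),s["force"].round(1),s["ft_torque"].round(2),round(s["grip_width"],4),s["eef_pos"].round(4));return s
s=st("held");p=np.array(s["eef_pos"]);np.save("knobp.npy",np.r_[p,s["ee_rot"],s["joints"]])
open_gripper();st("open")
robot.servo_line(p+RR@(A*.12),vel=.2);st("back")
xy=(.4535,-.301);y=np.radians(-8.5)
robot.movep(*down(xy,y,.27,-1));st("above")
robot.servo_line(down(xy,y,.129,-1)[0],vel=.12);st("down")
close_gripper(70);st("grip")
c=capture("top");np.savez("t3.npz",**c)
robot.servo_line(down(xy,y,.16,-1)[0],vel=.1);s=st("lift")
c=capture("side");cv2.imwrite("pics/s3.png",cv2.resize(c["frame"][60:180,130:270],None,fx=4,fy=4,interpolation=cv2.INTER_CUBIC))
W=cloud(np.load("t3.npz"))
E
```

```text
held 7.22 [ 8.  -1.3 -4.5] [-0.16 -0.71 -0.14] 0.0128 [ 0.441  -0.0085  0.2311]
open 7.92 [-0.9 -0.4  0.1] [-0.08  0.37  0.01] 0.0855 [ 0.4406 -0.0079  0.2311]
back 8.67 [-0.1 -0.  -0. ] [-0.02  0.41  0.  ] 0.0852 [ 0.3896 -0.0178  0.3384]
above 9.82 [ 0.4 -0.1 -0.3] [ 0.06 -0.07  0.02] 0.0856 [ 0.4536 -0.3004  0.4243]
down 11.15 [-0.3 -0.5 -0.3] [ 0.   -0.01 -0.02] 0.0852 [ 0.4537 -0.3011  0.2848]
grip 11.61 [-0.1 -0.8  2.9] [-0.09 -0.01 -0.03] 0.0442 [ 0.4537 -0.3012  0.2846]
lift 12.12 [-0.7  0.1 -2.6] [-0.04 -0.03 -0.03] 0.0441 [ 0.4534 -0.3009  0.3146]
```

View pics/s3.png

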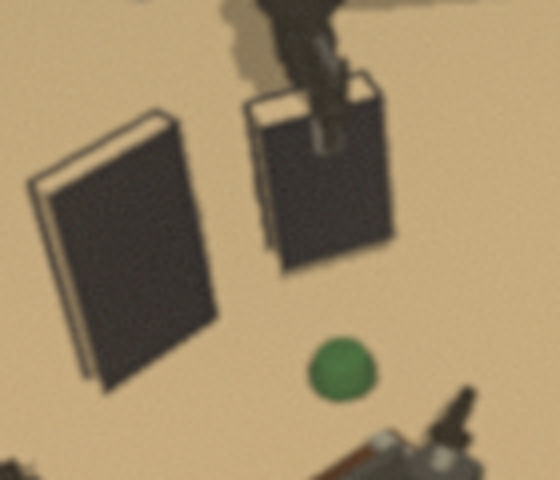

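The volume is held squarely, with its top at (315,95). Next: carry it over and lower it into the gap.

```bash
python3 - <<'E'
from h import *
from cell import *
def st(t):
    s=sensors.state();print(t,round(s["clock"],2),s["force"].round(1),round(s["grip_width"],4),s["eef_pos"].round(4));return s
xy=(.4535,-.301);y=np.radians(-8.5)
robot.servo_line(down(xy,y,.31,-1)[0],vel=.2)
T=(O+RR@[0,0,0])[:2]
robot.movep(*down(T,PSI,.31,-1));st("over")
robot.servo_line(down(T,PSI,.152,-1)[0],vel=.12);st("low")
z=.152
while z>.1425:
    z-=.0015; robot.servo_line(down(T,PSI,z,-1)[0],vel=.02)
    if st(z)["force"][2]>1.5: break
c=capture("top");np.savez("t4.npz",**c)
cv2.imwrite("pics/t4.png",cv2.resize(c["frame"][100:230,190:345],None,fx=5,fy=4.6,interpolation=cv2.INTER_CUBIC))
E
```

```text
over 14.74 [-0.   0.3 -3.8] 0.0441 [0.625  0.1215 0.4651]
low 16.21 [-0.3  0.2 -3.4] 0.0443 [0.6253 0.1226 0.3079]
0.1505 16.46 [-0.4 -0.2 -4. ] 0.0444 [0.625  0.1226 0.3058]
0.149 16.71 [ 0.3 -0.1 -3.6] 0.0443 [0.625  0.1226 0.3038]
0.1475 16.96 [-0.3  0.6 -4.6] 0.0443 [0.625  0.1226 0.3023]
0.146 17.21 [ 0.8  0.2 -3.9] 0.0442 [0.625  0.1226 0.3008]
0.1445 17.46 [-1.8 -0.3  3.6] 0.0442 [0.625  0.1226 0.3006]
```

View pics/t4.png

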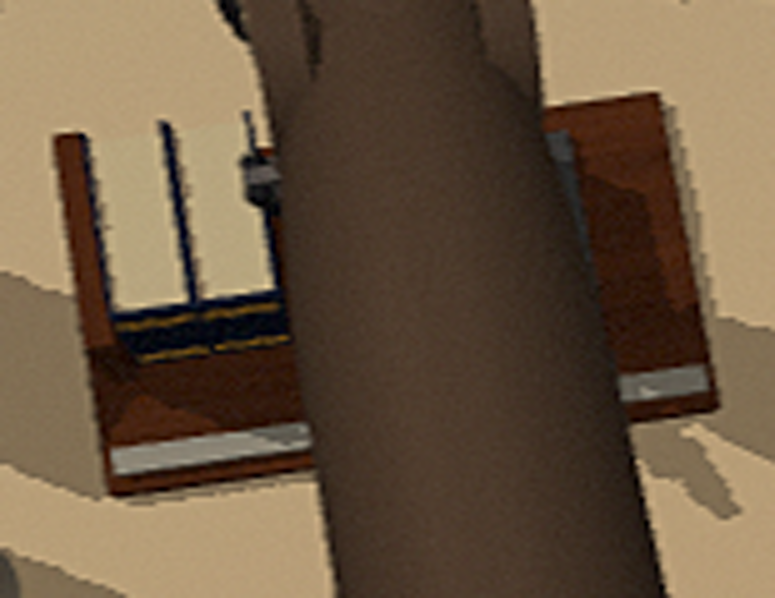

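The arm hides the volume here, but the force rise shows it is resting on the base. Next: release, rise, go back behind the knob and check the alignment.

```bash
python3 - <<'E'
from h import *
from cell import *
def st(t):
    s=sensors.state();print(t,round(s["clock"],2),s["force"].round(1),round(s["grip_width"],4),s["eef_pos"].round(4));return s
open_gripper();s=st("open");p=np.array(s["eef_pos"])
robot.servo_line(p+[0,0,.1],vel=.15);st("up")
k=np.load("knobp.npy")
robot.movep(k[:3]+RR@(A*.12),k[3:6]);st("pre")
c=capture("top");np.savez("t5.npz",**c)
cv2.imwrite("pics/t5.png",cv2.resize(c["frame"][100:230,190:345],None,fx=5,fy=4.6,interpolation=cv2.INTER_CUBIC))
E
```

```text
open 17.99 [ 0.4  0.3 -0.4] 0.0855 [0.6251 0.1226 0.2993]
up 18.81 [-0.6 -0.2 -1.5] 0.0852 [0.625  0.1226 0.3984]
pre 19.68 [-0.2 -0.3 -0. ] 0.0856 [ 0.3903 -0.0178  0.3399]
```

View pics/t5.png

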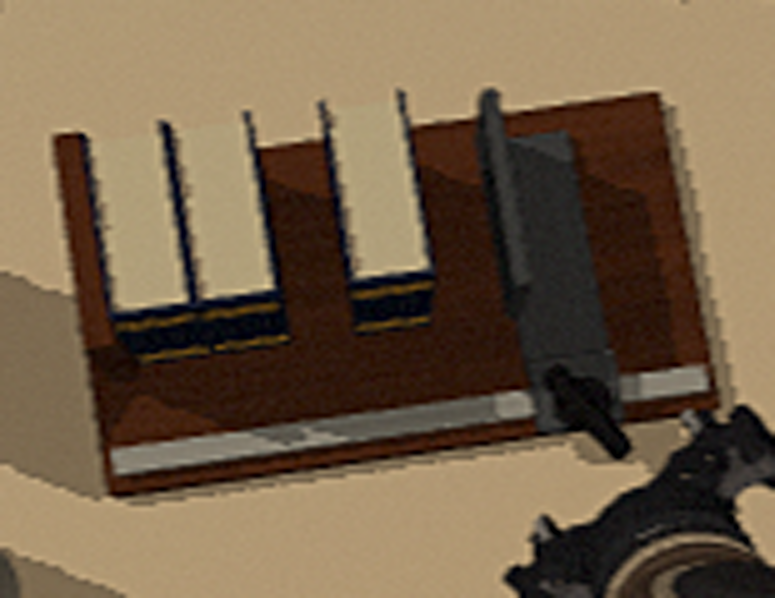

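The volume stands in line: its top spine edge is at (392,278) against an extrapolated 276 from the row, about 1 mm. Next: regrip the knob, which is at (590,405), and push the bookend home.

```bash
python3 - <<'E'
from h import *
from cell import *
def st(t,pr=1):
    s=sensors.state()
    if pr:print(t,round(s["clock"],2),(RR.T@s["force"]).round(1),s["ft_torque"].round(2),round(s["grip_width"],4),((RR.T@(s["eef_pos"]-k[:3]))*1000).round(1));
    return s
k=np.load("knobp.npy")
robot.servo_line(k[:3],vel=.15);st("at")
close_gripper(50);s=st("grip")
p=np.array(s["eef_pos"])
for d in(.02,.045,.065,.074):
    robot.servo_line(p+RR@[0,d,0],vel=.06);st(d)
d=.074
while d<.092:
    d+=.001;robot.servo_line(p+RR@[0,d,0],vel=.02);s=st(d)
    if (RR.T@s["force"])[1]<-14:break
c=capture("top");np.savez("t6.npz",**c)
cv2.imwrite("pics/t6.png",cv2.resize(c["frame"][100:230,190:345],None,fx=5,fy=4.6,interpolation=cv2.INTER_CUBIC))
E
```

```text
at 20.68 [ 0.3 -0.6 -0.7] [-0.04  0.43 -0.  ] 0.0855 [0.5 0.  0.5]
grip 21.33 [-5.9 -0.7  5.4] [-0.05  0.71  0.12] 0.0128 [-0.1 -0.   0.3]
0.02 21.82 [-3.5  2.7  4.3] [0.25 0.72 0.2 ] 0.013 [-0.1 20.4  0.4]
0.045 22.38 [-4.6  0.6  5.5] [-0.03  0.79  0.07] 0.0129 [-0.2 45.3  0.4]
0.065 22.87 [-5.2 -0.1  5.6] [-0.19  0.86 -0.01] 0.0129 [-0.2 65.1  0.4]
0.074 23.17 [-6.5 -0.7  6.5] [-0.33  0.9  -0.11] 0.0129 [-0.2 74.   0.4]
0.075 23.42 [-5.7 -1.9  6.9] [-0.6   0.87 -0.15] 0.0129 [-0.2 74.7  0.4]
0.076 23.67 [-5.9 -3.   5.9] [-0.71  0.75 -0.2 ] 0.0131 [-0.2 75.6  0.4]
0.077 23.92 [-5.9 -3.3  6.6] [-0.77  0.81 -0.31] 0.0129 [-0.2 76.5  0.4]
0.078 24.17 [-5.7 -3.1  6.3] [-0.76  0.81 -0.25] 0.0133 [-0.2 77.5  0.4]
0.079 24.42 [-5.7 -2.9  6.7] [-0.73  0.85 -0.27] 0.0131 [-0.2 78.5  0.4]
0.08 24.67 [-4.8 -3.7  6. ] [-0.82  0.77 -0.25] 0.0127 [-0.2 79.5  0.4]
0.081 24.92 [-6.3 -4.   6.9] [-0.79  0.81 -0.28] 0.013 [-0.2 80.5  0.4]
0.082 25.17 [-5.9 -6.1  5.5] [-1.25  0.7  -0.49] 0.0129 [-0.2 81.2  0.4]
0.083 25.42 [-6.4 -8.7  6. ] [-1.78  0.59 -0.72] 0.0132 [-0.2 81.7  0.4]
0.084 25.67 [ -5.7 -13.1   6. ] [-2.48  0.54 -1.05] 0.013 [-0.2 82.2  0.4]
0.085 25.92 [ -5.9 -16.3   5.6] [-3.11  0.35 -1.36] 0.0129 [-0.2 82.7  0.4]
```

View pics/t6.png

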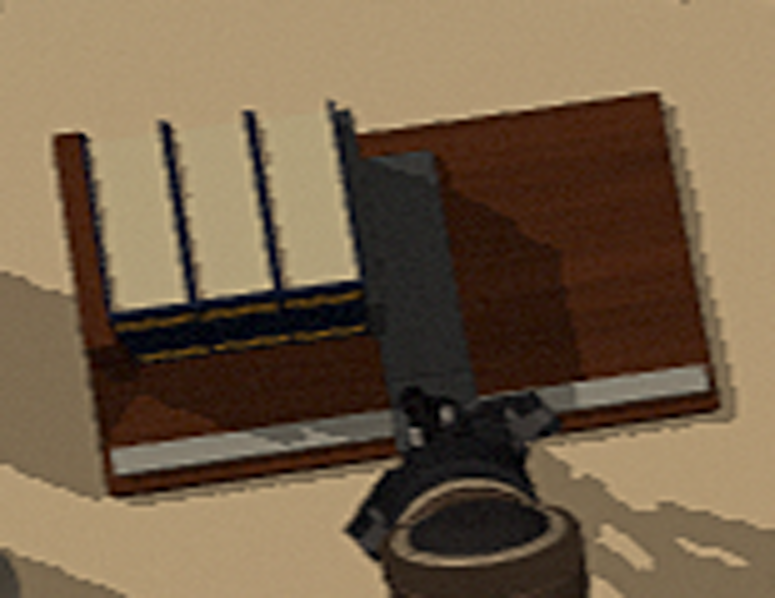

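The three books stand flush and in line, with the plate tight at (355,240). Now I'll tighten the knob.

```bash
python3 - <<'E'
from h import *
from cell import *
robot.servo_line(sensors.state()["eef_pos"]-RR@[0,.0008,0],vel=.02)
q0=np.array(sensors.state()["joints"])
a=RR@A
for d in(.4,.8,1.1,1.15,1.2,1.25,1.3):
    q=q0.copy();q[5]+=d;robot.move_joints(q);s=sensors.state()
    t=s["ft_torque"]@a;print(d,round(s["clock"],2),(RR.T@s["force"]).round(1),round(t,2),s["joints"][5]-q0[5],round(s["grip_width"],4))
    if abs(t)>1.2 and d>1.1:break
E
```

```text
0.4 26.73 [-4.  -1.3  4.6] -0.08 0.39710350304413705 0.0127
0.8 27.2 [-4.5 -3.2  4. ] -0.1 0.7959256367784006 0.013
1.1 27.59 [-5.  -3.3  5.7] -0.05 1.0970211976420083 0.0128
1.15 27.84 [-3.8 -3.6  5.6] -0.12 1.1469263565644963 0.0127
1.2 28.09 [-4.3 -3.6  4.2] -0.09 1.1969335417498046 0.013
1.25 28.34 [-5.2 -3.7  5.2] 0.48 1.245669213240185 0.0131
1.3 28.59 [-5.5 -3.8  5.5] 1.39 1.2938708246659374 0.0127
```

```bash
python3 - <<'E'
from h import *
from cell import *
q=np.array(sensors.state()["joints"]);q[5]-=.06;robot.move_joints(q)
s=sensors.state();print(s["ft_torque"]@(RR@A));p=np.array(s["eef_pos"])
open_gripper();robot.servo_line(p+RR@(A*.12),vel=.15)
q=np.array(sensors.state()["joints"]);q[0]-=.7;robot.move_joints(q)
c=capture("top");cv2.imwrite("pics/t7.png",cv2.resize(c["frame"][100:230,190:345],None,fx=5,fy=4.6,interpolation=cv2.INTER_CUBIC))
print(sensors.state()["clock"])
E
```

```text
0.3379382941855189
31.7167
```

View pics/t7.png

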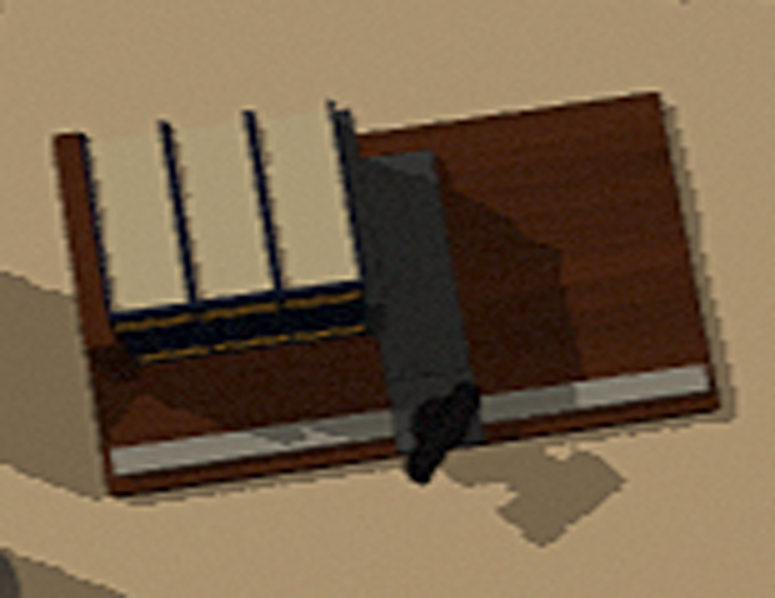

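The final view shows the row flush, the plate against the volume at (355,240), and the knob bar back at its tight angle (420,475)-(468,392), with the robot clear.

```bash
python3 -c "
from cell import workorder
print(workorder.sign_off())"
```

```text
the job is handed in; nothing more can be done
None
```

The volume is back in the rack upright, spine towards the robot and in line with the other two; the bookend is snug against it, the clamp knob is tight, and I handed the job in at about 32 s of the 72 s allowed.

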